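# Put the washed utensils away in the lock-out drawer

### The job

Put the washed-up wooden utensils away: pull the utensil drawer all the way out until its slide locks, then lay each turner flat in a lengthwise compartment with its handle towards the drawer's front, and each spoon flat in one of the crosswise compartments (either way round), one utensil to a compartment. When all are in, press the release lever on the drawer's right-hand slide and push the drawer fully home, leaving the mug, the soap bottle and the snow globe alone.

Things in the scene. Friction and masses are not known exactly. Their poses are not given: they have to be found in the camera images.
- unit: Low aluminium drawer unit fixed on the counter, 250 deep (x) x 350 wide (y) x 80 mm high. Origin: on the counter at the middle of its front face; -x is its front, so the drawer comes out along the unit's -x, towards the robot; the carcass runs from x 0 to +250 mm and its top is at z 80 mm.
- drawer (a joint): How far the drawer is out, m: 0 fully home, 0.23 fully out (end stop). Friction 2 N, damping 8 N per m/s. Pulled out past 0.228 it is locked: a hook on the release lever has dropped in front of a catch and it cannot go back until the release lever is pressed. Pulling out needs no lever: the hook rides over the catch by itself.
- drawer_handle (a point): Middle of the drawer's bar handle: round steel bar, 10 mm diameter, 130 mm long along y, its centre 42 mm in front (-x) of the white front panel and 55 mm above the counter; posts at y +-55 mm. Axes are the unit's. The panel is 16 mm thick, 350 mm wide, top 72 mm above the counter.
- drawer_floor (a point): Moves with the drawer: middle of the front edge of the drawer's inner floor, 26 mm above the counter; axes are the unit's (-x front, y left). Inside, the drawer is 200 mm (x, 0 to +200) by 272 mm (y, +-136). Above the floor the outer walls are 26 mm high, the front panel 46, the 4 mm thick dividers 18 mm. Fully out, the rear wall is 20 mm in front of the unit.
- long1 (a point): Middle of the front end of the left-hand lengthwise compartment, on its floor, at y +102 mm from drawer_floor. The compartment is 68 mm wide (y) and runs 200 mm towards +x from here; its centre is at x +100 mm. Axes are the unit's.
- long2 (a point): The same for the second lengthwise compartment (68 by 200 mm), right of the first, at y +30 mm from drawer_floor.
- cross (a point): Floor centre of the front one of three equal crosswise compartments, each 64 mm (x) by 128 mm (y); axes are the unit's; at x +32, y -72 mm from drawer_floor. The other two are centred 68 mm and 136 mm behind it (+x). Moves with the drawer.
- lever_pad (a point): Release lever: top centre of its black thumb pad, 30 (x) by 22 mm (y), beside the drawer's right-hand (-y) wall (22 mm lower). 48 mm above drawer_floor at rest; sinks 10, frees the slide from about 5 mm; springs back (2 N at rest, 5 N down). A rib 6 mm high, 12 mm behind (+x), helps to push in. After 4 mm inwards let go and push the handle: the pad goes under the unit's top.
- mat: Grey drying mat fixed on the counter, 270 (x) x 290 (y) x 4 mm, origin at the centre of its underside; the utensils start on it.
- turner1: Wooden turner lying flat, 180 mm long, about 70 g. Origin: centre of the underside at half length, which is also near its centre of mass. +x is the blade end, z up when lying as it should. Handle 16 mm wide and 14 mm high from x -90 to +10 mm; flat blade 46 mm wide and 5 mm thick from x +10 to +90 mm. May be absent (None).
- turner1_tip (a point): Blade end of that turner, at x +90 mm.
- turner2: Wooden turner lying flat, 180 mm long, about 70 g. Origin: centre of the underside at half length, which is also near its centre of mass. +x is the blade end, z up when lying as it should. Handle 16 mm wide and 14 mm high from x -90 to +10 mm; flat blade 46 mm wide and 5 mm thick from x +10 to +90 mm. May be absent (None).
- turner2_tip (a point): Blade end of that turner, at x +90 mm.
- spoon1: Short wooden spoon lying flat, 110 mm long, about 30 g. Origin: centre of the underside at half length, near its centre of mass. +x is the round head. Handle 13 mm wide and 12 mm high from x -55 to +23 mm; round head of 34 mm diameter, 9 mm thick, centred at x +38 mm. May be absent (None).
- spoon2: Short wooden spoon lying flat, 110 mm long, about 30 g. Origin: centre of the underside at half length, near its centre of mass. +x is the round head. Handle 13 mm wide and 12 mm high from x -55 to +23 mm; round head of 34 mm diameter, 9 mm thick, centred at x +38 mm. May be absent (None).
- spoon3: Short wooden spoon lying flat, 110 mm long, about 30 g. Origin: centre of the underside at half length, near its centre of mass. +x is the round head. Handle 13 mm wide and 12 mm high from x -55 to +23 mm; round head of 34 mm diameter, 9 mm thick, centred at x +38 mm. May be absent (None).
- globe: Bystander: snow globe, 70 mm wide, 90 mm high, on top of the drawer unit. Origin: centre of its underside.
- mug: Bystander: white mug, 76 mm wide, 90 mm high. Origin: centre of its underside.
- soap: Bystander: dish-soap bottle, 56 mm wide, 160 mm high. Origin: centre of its underside.

How it is judged:
By the outcome, as a careful person would: the job done as asked, in the order asked, and still so for the second after the job is handed in, with the robot touching nothing.
Of turner1, turner2, spoon1, spoon2, spoon3 only 3 to 5 are there at a start; the rules pass over those that are not, and their reading is None.
At some moment in a run one of turner1, turner2, spoon1, spoon2, spoon3 may be knocked a few centimetres aside while the robot is not near it.
Once in a run the grip may slacken for a moment while it holds something.
It also fails if it takes over 210 s, if anything falls off the work surface, if the arm or the gripper's body presses on something with over 40 N, if the wrist force passes 120 N, or if a joint passes its speed limit or range.

### The arm

A 6-joint arm with a two-finger parallel gripper is mounted at the origin on the work surface. World frame = base frame: x ahead of the robot, y to its left, z up, the work surface at z = 0. Lengths are in mm, angles in rad, forces in N, time in s.
With the tool pointing down it reaches from about 300 to 875 mm from the base axis. Payload 4.2 kg.
Tool frame: the origin (TCP) lies at the very end of the fingers, on their centre line; the grasp point (between the pads) lies 19 mm behind it (bot.grasp_offset is the z of the grasp point in the tool frame, in mm); z points along the fingers, y is the line along which they close (so a half turn about z gives the same grasp; the last joint's range is limited). The gripper opens to 85 mm and grips with 20 to 120 N. Pads are 22 mm wide; open, the fingers measure 114 mm over their backs; the gripper's body (76 mm by 85 mm) begins 54 mm behind the grasp point. The pads swing forward as they close: fully open they stand 13 mm farther back than shut.
Start: joints at [1.226, 0.32, 1.565, -0, 1.257, -0.02], TCP at [183.496, 544.95, 231.338] pointing down, gripper open.
Joint ranges: [-3.11, 3.11], [-0.84, 2.01], [0.21, 2.61], [-1.34, 4.49], [0.05, 2.63], [-2.56, 2.56]. Speed limits (rad/s): [2.57, 2.57, 3.14, 3.14, 3.14, 3.14].

### API

Orientations are given as a unit quaternion [x, y, z, w].
In Python, from workcell import bot, camrig gives the robot as it stands (bot), with the cameras (camrig). Calls block until the motion is done:
- bot.goto(position, orientation): joint-space move of the TCP to a pose.
- bot.move_l(position, attitude=None, max_speed=150, max_force=None): straight line of the TCP; attitude=None keeps the orientation; max_speed is the mean speed in mm/s. With max_force (N) it stops when the force on the tool has changed by that much, and returns True; else False.
- bot.move_joints(angles): joint-space move.
- bot.grip(opening, squeeze=None): finger opening in mm; squeeze is the grip in N (None keeps the last); returns when the fingers have stopped.
- bot.sleep(seconds).
- bot.inverse_kinematics(position, orientation): joint angles nearest the present ones, or None.
- camrig.read_camera(name): name is "scene" or "top" or "wrist"; returns a dict with "color" (384x512x3 uint8, blue, green, red), "fx", "fy", "cx", "cy" (pixels), "extrinsics" (4x4, takes a point from camera to world coordinates); the wrist camera has in their place "tool_from_camera" (4x4, takes a point from camera to tool coordinates, whose origin is the TCP and whose axes are the flange's). Camera axes: x right, y up, looking along -z (the intrinsics and any distortion apply to the point x, -y, -z); pixel columns grow to the right and rows downward; lengths in mm; the calibration is good to about 2 mm. A picture is of the moment at which its call begins: read the wrist's pose just before it. There is no depth.
A pose or a line that the arm cannot do raises bot.MotionError and nothing moves.
- bot.close_job(): hands the job in; it is judged then, once.
Readings, each from a call of its own:
- bot.get_t(): time.
- bot.get_joint_pos(): joint angles.
- bot.get_joint_vel(): joint speeds.
- bot.get_joint_torque(): joint torques, N m.
- bot.get_tcp_pos(): TCP position.
- bot.get_ee_rot(): TCP orientation.
- bot.get_contact_force(): force on the tool from outside, world axes, zero at the start.
- bot.get_ft_torque(): the same for the moment, N m.
- bot.get_width(): finger opening in mm.
- bot.get_finger_force(): force on a finger pad.
Only numpy, scipy, OpenCV 4.12 (cv2) and the standard library are available. Lean on these libraries where they do the work, as an engineer would, in place of code of your own. Each camera call takes 0.05 s, during which the arm holds its last target. There are 200 camera calls.

## Working session

There is one attempt and no reset: what is moved stays moved. The work goes in short steps, each a Python script; the robot and the scene stay as the last script left them, time stands still between calls to the robot, and variables do not carry over. Pictures are saved under pics/ and viewed, at most 14 in all, crops included, and the job is handed in when it is done.

```bash
ls; mkdir -p pics; python3 - <<'E'
from workcell import bot, camrig
import cv2, numpy as np
for n in ("top","scene"):
    c=camrig.read_camera(n); cv2.imwrite(f"pics/{n}0.png",c["color"])
    print(n,c["fx"],c["fy"],c["cx"],c["cy"],[k for k in c]); print(np.round(c["extrinsics"],3))
    for k in c:
        if k not in("color","extrinsics"):print(k,c[k])
c=camrig.read_camera("wrist");print({k:v for k,v in c.items() if k!="color"})
print(bot.get_t(),bot.get_ee_rot(),bot.grasp_offset)
E
```

```text
pics
workcell.py
top 479.6271973797799 479.6271973797799 255.7918648534483 188.21861078291016 ['color', 'fx', 'fy', 'cx', 'cy', 'extrinsics']
[[-2.400000e-02  9.990000e-01 -4.600000e-02  5.183340e+02]
 [-9.990000e-01 -2.500000e-02 -1.900000e-02 -7.045000e+00]
 [-2.000000e-02  4.600000e-02  9.990000e-01  1.366479e+03]
 [ 0.000000e+00  0.000000e+00  0.000000e+00  1.000000e+00]]
fx 479.6271973797799
fy 479.6271973797799
cx 255.7918648534483
cy 188.21861078291016
scene 359.78443043829884 359.78443043829884 253.21592631581314 191.67044232433446 ['color', 'fx', 'fy', 'cx', 'cy', 'extrinsics']
[[-7.140000e-01 -5.650000e-01  4.140000e-01  1.055511e+03]
 [ 7.000000e-01 -5.680000e-01  4.320000e-01  4.706750e+02]
 [-9.000000e-03  5.980000e-01  8.010000e-01  9.277520e+02]
 [ 0.000000e+00  0.000000e+00  0.000000e+00  1.000000e+00]]
fx 359.78443043829884
fy 359.78443043829884
cx 253.21592631581314
cy 191.67044232433446
{'fx': 271.5144806358428, 'fy': 271.5144806358428, 'cx': 255.67443601977334, 'cy': 193.49589023078877, 'tool_from_camera': array([[-4.15139834e-04,  9.59290591e-01,  2.82420590e-01,
         7.21142840e+01],
       [ 9.99999703e-01,  2.14711547e-04,  7.40629230e-04,
        -8.30843022e-01],
       [ 6.49839690e-04,  2.82420813e-01, -9.59290395e-01,
        -1.43850302e+02],
       [ 0.00000000e+00,  0.00000000e+00,  0.00000000e+00,
         1.00000000e+00]])}
0.15 [ 1.61681265e-01  9.86842813e-01 -6.42448784e-04 -1.32028215e-04] -18.700000000000003
```

```bash
python3 -c "
import cv2
for n in('top','scene'):
    i=cv2.imread(f'pics/{n}0.png'); cv2.imwrite(f'pics/{n}0b.png',cv2.resize(i,(800,600),interpolation=cv2.INTER_CUBIC))"
```

```text
(no output)
```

View pics/top0b.png

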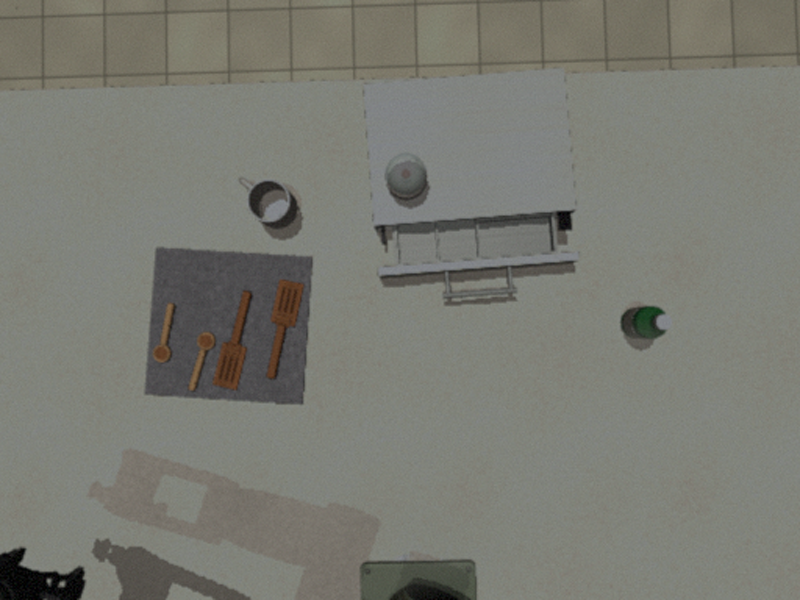

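View pics/scene0b.png

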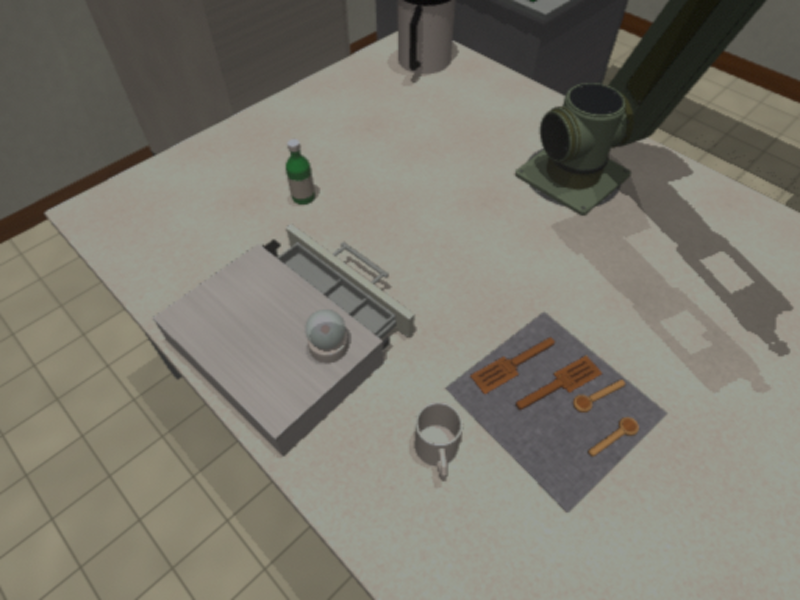

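The top view shows two turners and two spoons on the mat, with the drawer about 70 mm out. Its handle is at roughly (480,293) and the black lever pad at (564,220). The soap is to the right, the mug is beyond the mat, and the globe is on the unit.

```bash
cat > h.py <<'E'
from workcell import bot, camrig
import cv2, numpy as np
from scipy.spatial.transform import Rotation as R
def p2w(c,uv,z,T=None):
    T=c["extrinsics"] if T is None else T
    uv=np.atleast_2d(np.asarray(uv,float))
    d=np.c_[(uv[:,0]-c["cx"])/c["fx"],-(uv[:,1]-c["cy"])/c["fy"],-np.ones(len(uv))]@T[:3,:3].T
    o=T[:3,3]; return o+d*((z-o[2])/d[:,2])[:,None]
def wrist():
    P,q=np.array(bot.get_tcp_pos()),bot.get_ee_rot(); c=camrig.read_camera("wrist")
    T=np.eye(4);T[:3,:3]=R.from_quat(q).as_matrix();T[:3,3]=P
    return c,T@c["tool_from_camera"]
def save(c,n): cv2.imwrite(f"pics/{n}.png",cv2.resize(c["color"],(800,600),interpolation=cv2.INTER_CUBIC))
def s2p(u,v): return ((u+.5)/1.5625-.5,(v+.5)/1.5625-.5)   # viewed 800x600 -> camera pixel
def down(yaw):  # tool down, tool y axis horizontal; tool x at angle yaw in the world
    return (R.from_euler("z",yaw)*R.from_euler("x",np.pi)).as_quat()
def utensils(c,T=None,minA=40):
    """wooden blobs: list of dict(kind, mid xy, yaw of head direction, length, width)"""
    hsv=cv2.cvtColor(c["color"],cv2.COLOR_BGR2HSV)
    m=cv2.inRange(hsv,(3,85,45),(24,255,255)); m=cv2.morphologyEx(m,cv2.MORPH_CLOSE,np.ones((3,3)))
    n,l,st,_=cv2.connectedComponentsWithStats(m); out=[]
    for i in range(1,n):
        if st[i,4]<minA: continue
        v,u=np.nonzero(l==i); w=p2w(c,np.c_[u,v],12,T)[:,:2]
        mu=w.mean(0); d=np.linalg.svd(w-mu,full_matrices=False)[2][0]
        s=(w-mu)@d; t=(w-mu)@[-d[1],d[0]]
        lo,hi=s.min(),s.max(); mid=(lo+hi)/2
        if mid>0: d=-d; s=-s; t=-t; lo,hi=-hi,-lo; mid=-mid   # centroid lies on the heavy (head) side
        hd=s<mid-.1*(hi-lo)  # handle half after sign handling
        L=hi-lo; h=(s<lo+.4*L)  # handle part
        # axis from handle centre to head centre
        a=np.array([s[h].mean(),t[h].mean()]); g=s>hi-.3*L
        b=np.array([s[g].mean(),(t[g].min()+t[g].max())/2]); e=np.array([-d[1],d[0]])
        ax=(b-a)[0]*d+(b-a)[1]*e; yaw=np.arctan2(ax[1],ax[0])
        P=mu+d*a[0]+e*a[1]; ax/=np.linalg.norm(ax); q=(w-P)@ax
        out.append(dict(kind="turner" if L>145 else "spoon",xy=P+ax*(q.min()+q.max())/2,yaw=yaw,L=L,W=np.ptp(t),area=st[i,4],px=(u.mean(),v.mean())))
    return out
def show(us):
    for o in us: print(o["kind"],np.round(o["xy"],1),"yaw",round(np.degrees(o["yaw"]),1),"L",round(o["L"]),"W",round(o["W"]),"A",o["area"])
E
python3 - <<'E'
from h import *
c=camrig.read_camera("top"); show(utensils(c))
for n,uv,z in [("unit FL",(376,225),80),("unit FR",(575,210),80),("BL",(364,83),80),("BR",(565,70),80),("handle L",(445,296),60),("handle R",(515,291.5),60),("panel L",(380,276),72),("panel R",(577,262),72),("pad",(565,222),74),("globe",(406,175),150),("mug",(272,203),90),("soap",(658,322),160)]:
    print(n,np.round(p2w(c,s2p(*uv),z)[0],1))
E
```

```text
turner [523.3 236.2] yaw -13.8 L 178 W 46 A 650
turner [508. 319.] yaw 165.7 L 178 W 46 A 655
spoon [522.9 446.5] yaw 169.0 L 107 W 32 A 224
spoon [469.3 384.7] yaw -17.5 L 107 W 32 A 227
unit FL [698.8  56.2  80. ]
unit FR [ 715.4 -286.8   80. ]
BL [948.1  71.4  80. ]
BR [ 960.1 -278.1   80. ]
handle L [573.9 -60.4  60. ]
handle R [ 578.7 -182.2   60. ]
panel L [610.9  51.7  72. ]
panel R [ 626.3 -288.8   72. ]
pad [ 695.9 -270.2   74. ]
globe [769.9   1.7 150. ]
mug [740.3 233.9  90. ]
soap [ 519.5 -395.1  160. ]
```

```bash
cat >> h.py <<'E'
UY=np.radians(2.6); ux=np.array([np.cos(UY),np.sin(UY)]); uy=np.array([-np.sin(UY),np.cos(UY)])
def best(yaw,P):   # of the two equivalent grasp yaws, the one with the smaller last joint
    js=[(abs(j[5]),y) for y in (yaw,yaw+np.pi) if (j:=bot.inverse_kinematics(list(P),down(y))) is not None]
    return min(js)[1]
E
python3 - <<'E'
from h import *
hxy=np.array([576.5,-121.]); y=best(UY+np.pi/2,[*hxy,150]); print(np.degrees(y))
bot.grip(36,40)
bot.goto([*hxy,150],down(y)); 
c,T=wrist(); save(c,"w1"); np.save("T1.npy",T)
print(bot.get_t(),bot.get_contact_force(), bot.get_width())
r=bot.move_l([*hxy,37],max_speed=80,max_force=10); print("down",r,bot.get_tcp_pos())
bot.grip(5,40); print(bot.get_width(),bot.get_finger_force(),bot.get_contact_force(),bot.get_tcp_pos())
E
```

```text
92.60000000000001
3.525 [-0.10058543  0.51020358 -0.82998122] 35.68749841878097
down False [ 576.90617959 -121.08974461   37.53939739]
8.563666247150179 39.00229632854462 [0.23016092 0.50700786 2.48222345] [ 577.31679485 -121.07024643   37.61848015]
```

View pics/w1.png

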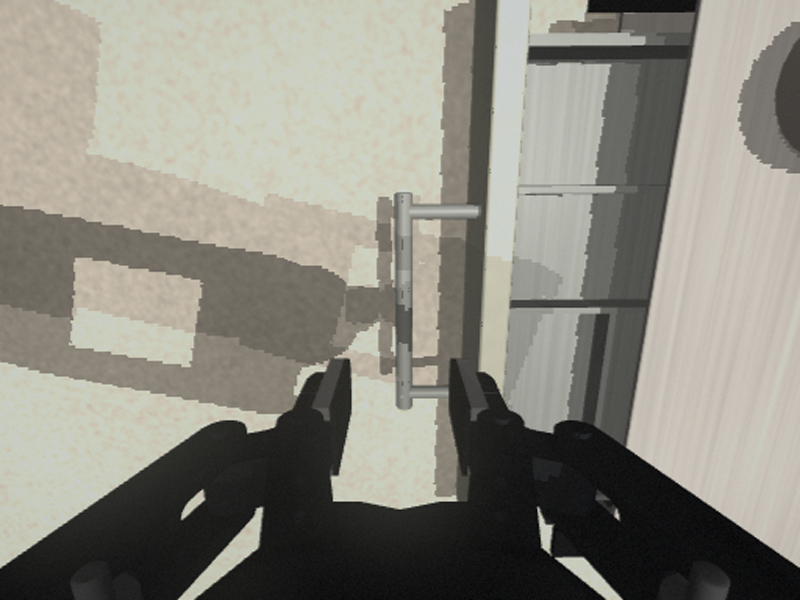

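The wrist view shows the bar vertical at column 403 between the fingers, so the yaw is good. The bar is now gripped, so I'll pull.

```bash
python3 - <<'E'
from h import *
p=np.array(bot.get_tcp_pos()); t=p.copy(); t[:2]-=ux*175
r=bot.move_l(t.tolist(),max_speed=70,max_force=22); q=np.array(bot.get_tcp_pos())
print(r,q,(q-p)[:2]@ux,(q-p)[:2]@uy,bot.get_contact_force(),bot.get_width())
bot.sleep(.3); print(bot.get_contact_force(),bot.get_tcp_pos())
# try the lock: push back gently
r=bot.move_l([*(q[:2]+ux*8),q[2]],max_speed=20,max_force=10); print("lock",r,bot.get_tcp_pos(),bot.get_contact_force())
bot.move_l(q.tolist(),max_speed=30,max_force=15)
bot.grip(36); p=np.array(bot.get_tcp_pos()); print(p,bot.get_contact_force())
bot.move_l([*p[:2],150]); 
bot.goto([*(p[:2]+ux*40+uy*0),400],bot.get_ee_rot()); 
c,T=wrist(); save(c,"w2"); np.save("T2.npy",T); print(bot.get_t())
E
```

```text
True [ 419.98338297 -129.35152098   37.60713285] -157.5471114721791 -1.1356358630670615 [1.85282291 0.34112935 0.78789995] 8.252911970923366
[-3.13003321  2.43776214 -2.71217628] [ 420.26055088 -129.34427442   37.62885744]
lock True [ 421.99628876 -129.23173661   37.58168225] [-1.88374673 -0.6940697   4.80541758]
[ 420.0690019  -129.55872623   37.73616527] [-0.56321467  1.23827628  0.55135761]
10.5667
```

View pics/w2.png

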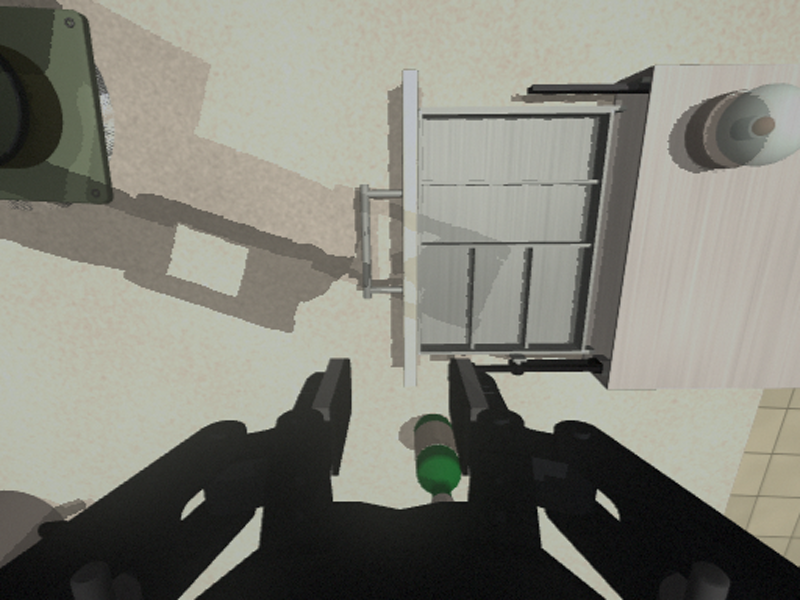

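The drawer is out and locked; it held against a 10 N push back. Next I'll measure the drawer from this view, then check with the top camera.

```bash
python3 - <<'E'
from h import *
c=camrig.read_camera("wrist");T=np.load("T2.npy")
for n,uv,z in [("panelL",(417,70),72),("panelR",(417,385),72),("div12 f",(421,184),44),("div12 b",(597,181.5),44),("div2c f",(421,244),44),("div2c b",(590,243),44),("cd1",(472,298),44),("cd2",(528,298),44),("handleL",(364,186),60),("handleR",(367,297),60)]:
    print(n,np.round(p2w(c,s2p(*uv),z,T)[0],1))
p=np.array(bot.get_tcp_pos())
bot.goto([480,250,400],bot.get_ee_rot())
c=camrig.read_camera("top"); i=c["color"]
cv2.imwrite("pics/t3.png",cv2.resize(i[110:260,210:400],(760,600),interpolation=cv2.INTER_CUBIC))
show(utensils(c)); print(bot.get_t())
E
```

```text
panelL [467.9  46.4  72. ]
panelR [ 487.3 -299.3   72. ]
div12 f [479.6 -62.7  44. ]
div12 b [677.7 -51.1  44. ]
div2c f [ 483.6 -130.5   44. ]
div2c b [ 681.7 -120.5   44. ]
cd1 [ 549.6 -193.6   44. ]
cd2 [ 617.8 -190.5   44. ]
handleL [416.6 -67.4  60. ]
handleR [ 422.7 -193.5   60. ]
turner [523.3 236.2] yaw -13.6 L 178 W 46 A 651
turner [507.8 318.4] yaw 166.3 L 179 W 46 A 591
12.075
```

View pics/t3.png

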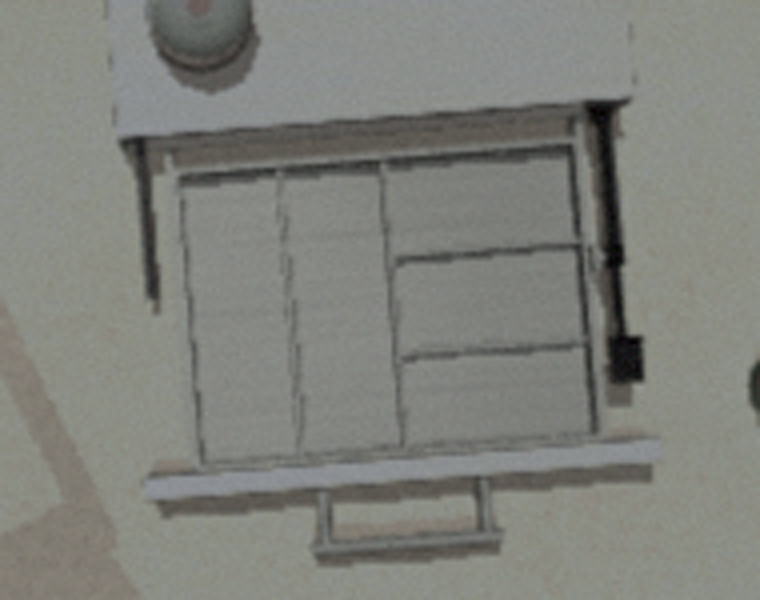

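```bash
cat >> h.py <<'E'
UY=np.radians(3.0); ux=np.array([np.cos(UY),np.sin(UY)]); uy=np.array([-np.sin(UY),np.cos(UY)])
F=np.array([477.9,-126.8])           # drawer_floor, fully out
def D(x,y): return F+ux*x+uy*y
def plan(o,off,dst,yaws):
    best_=None
    for k in (0,np.pi):
        for ty in yaws:
            g=o["yaw"]+k; g2=ty+k
            a=np.array([np.cos(o["yaw"]),np.sin(o["yaw"])]); b=np.array([np.cos(ty),np.sin(ty)])
            P=o["xy"]+a*off; Q=dst+b*off
            j1=bot.inverse_kinematics([*P,8],down(g)); j2=bot.inverse_kinematics([*Q,30],down(g2))
            if j1 is None or j2 is None: continue
            s=max(abs(j1[5]),abs(j2[5]))
            if best_ is None or s<best_[0]: best_=(s,P,g,Q,g2)
    return best_
def transfer(o,off,dst,yaws,pre=36,rel=28):
    s,P,g,Q,g2=plan(o,off,dst,yaws); print("plan q6",round(s,2),np.round(P,1),np.round(Q,1))
    bot.grip(pre,70); bot.goto([*P,120],down(g))
    print("down",bot.move_l([*P,7.5],max_speed=100,max_force=8),round(bot.get_tcp_pos()[2],1))
    bot.grip(3,70); z0=bot.get_tcp_pos()[2]; w=[round(bot.get_width(),1)]
    bot.move_l([*P,150],max_speed=120); w.append(round(bot.get_width(),1))
    bot.goto([*Q,150],down(g2)); w.append(round(bot.get_width(),1)); print("widths",w)
    if w[-1]<w[0]-4: print("LOST"); return False
    r=bot.move_l([*Q,60],max_speed=120,max_force=10); print("mid",r)
    if r: return False
    r=bot.move_l([*Q,26+z0-4],max_speed=40,max_force=8); print("floor",r,round(bot.get_tcp_pos()[2],1),round(bot.get_width(),1))
    bot.grip(rel); p=bot.get_tcp_pos(); bot.move_l([p[0],p[1],150],max_speed=150); return True
E
python3 - <<'E'
from h import *
c=camrig.read_camera("top")
cp=lambda u,v:(210+(u+.5)/4-.5,110+(v+.5)/4-.5)
for n,uv,z in [("d12",(300,450),44),("d2c",(402,445),44),("d12b",(279,172),44),("d2cb",(382,165),44),("Lfloor",(205,463),30),("Rfloor",(596,433),30),("panL",(146,480),72),("panR",(660,440),72),("hL",(316,547),60),("hR",(500,537),60),("pad",(627,358),74)]:
    w=p2w(c,cp(*uv),z)[0][:2]; print(n,np.round(w,1),"drawer",np.round([(w-F)@ux,(w-F)@uy],1))
o=min([u for u in utensils(c)],key=lambda u:abs(u["xy"][1]-236)); show([o])
print(transfer(o,-12,D(100,30),[UY]),bot.get_t())
c=camrig.read_camera("top"); save(c,"t4"); show(utensils(c))
E
```

```text
d12 [484.2 -58.6] drawer [ 9.9 67.8]
d2c [ 486.  -128.6] drawer [ 7.9 -2.2]
d12b [676.4 -49.3] drawer [202.3  67. ]
d2cb [ 679.3 -120.5] drawer [201.5  -4.3]
Lfloor [476.4   7.1] drawer [  5.5 133.8]
Rfloor [ 490.7 -264.1] drawer [   5.6 -137.8]
panL [467.3  46.6] drawer [ -1.6 173.7]
panR [ 485.9 -298.6] drawer [  -1.1 -172. ]
hL [418.8 -67. ] drawer [-55.8  62.8]
hR [ 422.7 -191.4] drawer [-58.5 -61.6]
pad [ 541.3 -278.1] drawer [  55.4 -154.4]
turner [523.2 236.3] yaw -13.6 L 178 W 46 A 646
plan q6 1.81 [511.5 239.1] [564.2 -92.2]
down False 8.1
widths [13.7, 13.4, 13.9]
mid False
floor True 30.4 13.7
True 20.6083
spoon [661.2 -91.5] yaw -98.4 L 35 W 15 A 47
turner [507.9 318.8] yaw 165.8 L 178 W 45 A 654
spoon [522.9 446.5] yaw 169.0 L 107 W 32 A 221
spoon [509.5 -96.5] yaw -175.6 L 43 W 13 A 71
spoon [469.3 384.7] yaw -17.5 L 107 W 32 A 223
```

View pics/t4.png

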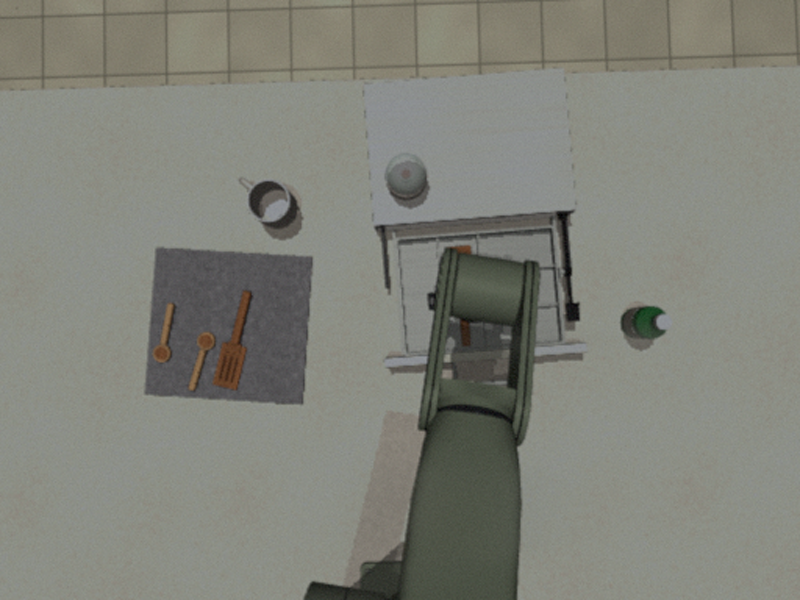

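Turner 1 lies in the second lengthwise compartment. Next are turner 2, which needs a half turn, and then the spoons, re-measuring before each pick.

```bash
python3 - <<'E'
from h import *
def mat(): 
    u=[u for u in utensils(camrig.read_camera("top")) if u["xy"][1]>150]; show(u); return u
ok=True
t=[u for u in mat() if u["kind"]=="turner"]
ok=transfer(t[0],-12,D(100,102),[UY]); print(ok,bot.get_t())
for dst in ((168,-72),(100,-72)):
    if not ok: break
    s=sorted([u for u in mat() if u["kind"]=="spoon"],key=lambda u:u["xy"][1])
    ok=transfer(s[0],0,D(*dst),[UY+np.pi/2,UY-np.pi/2],pre=32,rel=26); print(ok,bot.get_t())
if ok:
    bot.goto([400,250,300],bot.get_ee_rot()); c=camrig.read_camera("top"); i=c["color"]; show(utensils(c))
    cv2.imwrite("pics/t5.png",cv2.resize(i[110:260,210:400],(760,600),interpolation=cv2.INTER_CUBIC))
E
```

```text
turner [507.6 318.9] yaw 165.8 L 178 W 46 A 652
spoon [522.9 446.5] yaw 169.0 L 107 W 32 A 221
spoon [469.3 384.8] yaw -17.6 L 107 W 32 A 227
plan q6 1.46 [519.3 315.9] [560.4 -20.3]
down False 8.2
widths [13.8, 13.9, 13.7]
mid False
floor True 30.5 13.8
True 30.2333
spoon [522.9 446.5] yaw 169.0 L 107 W 32 A 221
spoon [469.3 384.8] yaw -17.6 L 107 W 32 A 225
plan q6 0.6 [469.3 384.8] [ 649.4 -189.9]
down False 8.2
widths [10.5, 10.3, 10.8]
mid False
floor True 30.5 10.7
True 40.2417
spoon [532.  422.3] yaw 166.4 L 106 W 32 A 223
plan q6 0.68 [532.  422.3] [ 581.5 -193.5]
down False 8.3
widths [10.4, 10.3, 10.2]
mid False
floor True 30.6 10.4
True 50.7583
spoon [ 649.4 -192.3] yaw -86.8 L 108 W 29 A 206
turner [575.  -92.7] yaw 3.5 L 179 W 44 A 619
turner [571.4 -20.2] yaw 2.6 L 180 W 44 A 612
spoon [ 581.7 -195.9] yaw 92.5 L 107 W 29 A 206
```

View pics/t5.png

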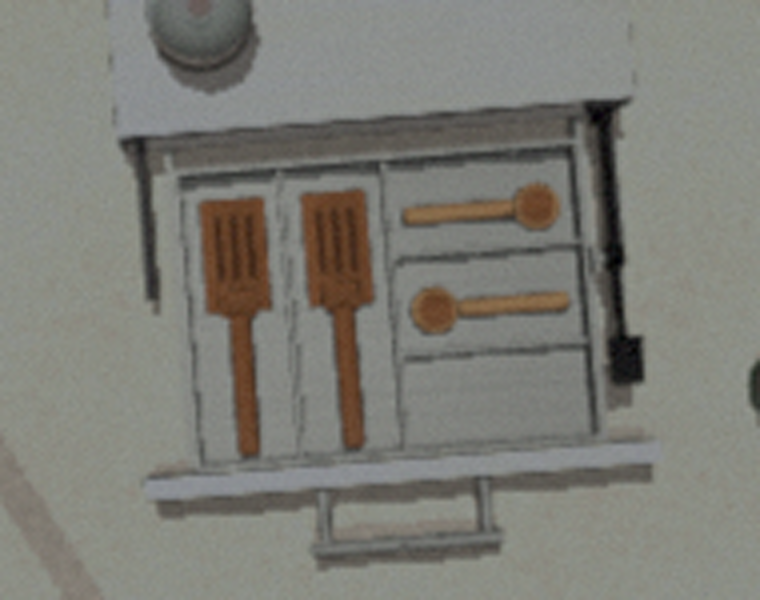

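All four utensils lie flat in their own compartments. The handles of both turners point to the front, and the lever pad is at about (627,359) in the crop. I'll look at the pad closely before pressing it.

```bash
python3 - <<'E'
from h import *
pad=D(55.4,-154.4); print(pad)
for y in (UY,UY+np.pi): print(np.degrees(y),bot.inverse_kinematics([*pad,70],down(y)))
bot.grip(0,40)
y=UY; P=pad-ux*50
bot.goto([*P,200],down(y)); c,T=wrist(); save(c,"w6"); np.save("T6.npy",T); print(bot.get_tcp_pos(),bot.get_width(),bot.get_t())
E
```

```text
[ 541.30474787 -278.08898819]
3.0000000000000004 [-4.93475975e-01  5.09327173e-01  1.69972090e+00 -4.44089210e-16
  9.32544584e-01  1.02496047e+00]
183.0 [-0.49347598  0.50932717  1.6997209   0.          0.93254458 -2.11663218]
[ 491.86444959 -279.77698721  200.30297786] 0.40907226017693155 55.025
```

View pics/w6.png

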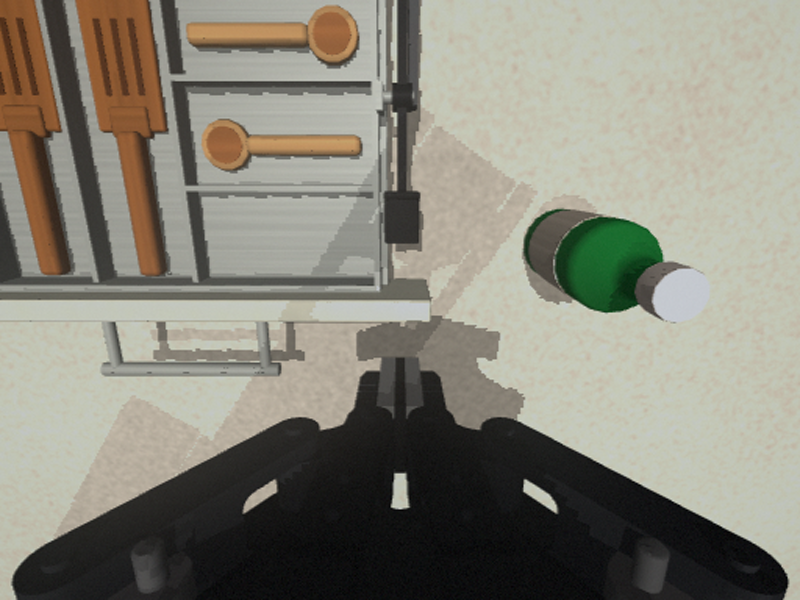

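```bash
python3 - <<'E'
from h import *
c=camrig.read_camera("wrist");T=np.load("T6.npy")
for n,uv,z in [("pad front L",(386,243),74),("pad front R",(418,243),74),("rib back L",(388,192),80),("rib back R",(420,192),80),("soap cap",(680,292),160)]:
    w=p2w(c,s2p(*uv),z,T)[0][:2]; print(n,np.round(w,1),"drawer",np.round([(w-F)@ux,(w-F)@uy],1))
E
```

```text
pad front L [ 522.6 -270.2] drawer [  37.2 -145.5]
pad front R [ 523.7 -290.6] drawer [  37.2 -165.9]
rib back L [ 554.4 -270.2] drawer [  68.8 -147.2]
rib back R [ 555.4 -289.5] drawer [  68.9 -166.5]
soap cap [ 520.6 -405.2] drawer [  28.  -280.3]
```

```bash
python3 - <<'E'
from h import *
P=D(50,-155.5)
bot.goto([*P,120],down(UY)); bot.move_l([*P,80],max_speed=80,max_force=8)
f0=np.array(bot.get_contact_force())
r=bot.move_l([*P,65.5],max_speed=25,max_force=14); p=np.array(bot.get_tcp_pos()); print("press",r,p,np.array(bot.get_contact_force())-f0)
Q=P+ux*16
r=bot.move_l([*Q,65.5],max_speed=25,max_force=18); q=np.array(bot.get_tcp_pos()); print("push",r,q,(q-p)[:2]@ux,np.array(bot.get_contact_force())-f0)
bot.move_l([*q[:2],150],max_speed=80)
bot.goto([400,100,300],down(UY)); c=camrig.read_camera("top")
cv2.imwrite("pics/t7.png",cv2.resize(c["color"][110:260,210:400],(760,600),interpolation=cv2.INTER_CUBIC)); show(utensils(c)); print(bot.get_t())
E
```

```text
press False [ 536.10472233 -279.6473465    65.81188204] [-2.73012968 -1.29289424  4.68824041]
push False [ 552.93746655 -278.75999125   65.74384242] 16.856116116791014 [ 0.70652895 -1.38204754  4.82388542]
turner [592.3 -92. ] yaw 3.5 L 180 W 45 A 619
spoon [ 666.8 -191.6] yaw -87.2 L 105 W 29 A 206
turner [588.8 -19.3] yaw 2.6 L 180 W 45 A 616
spoon [ 599. -195.] yaw 93.0 L 105 W 29 A 210
60.5667
```

View pics/t7.png

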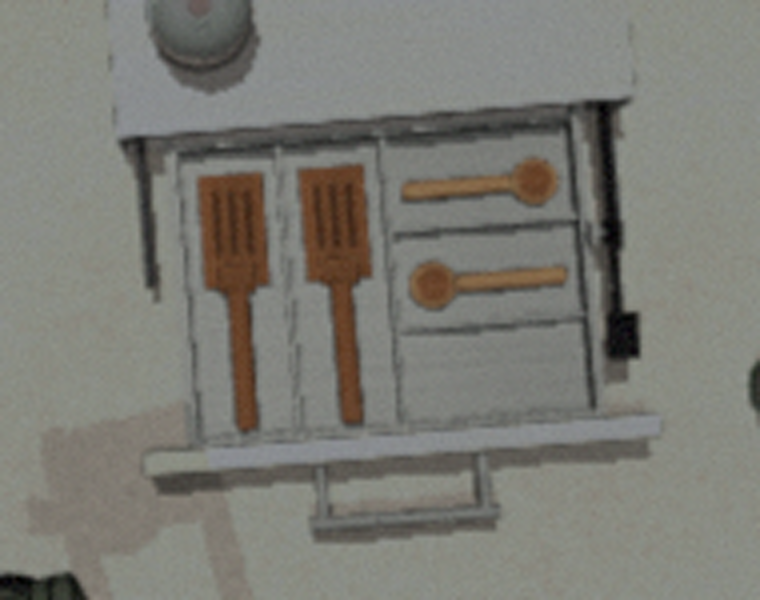

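The drawer has moved 17 mm inwards with the utensils still in place, and the slide is free. Now I'll grasp the handle and push it home.

```bash
python3 - <<'E'
from h import *
P=D(-58+17.4,0); y=UY+np.pi/2
bot.grip(36,40); bot.goto([*P,150],down(y)); bot.move_l([*P,37.5],max_speed=80,max_force=10); bot.grip(5,40)
p=np.array(bot.get_tcp_pos()); print(p,bot.get_width())
print(bot.move_l([*(p[:2]+ux*198),37.5],max_speed=70,max_force=20),bot.get_tcp_pos(),bot.get_contact_force())
r=bot.move_l([*(p[:2]+ux*222),37.5],max_speed=20,max_force=18); q=np.array(bot.get_tcp_pos()); print(r,q,(q-p)[:2]@ux,(q-p)[:2]@uy)
bot.grip(36); q=np.array(bot.get_tcp_pos()); print(q); bot.move_l([*q[:2],150],max_speed=80)
bot.goto([400,200,300],down(y)); bot.sleep(.5); c=camrig.read_camera("top"); save(c,"t8"); print(bot.get_t(),bot.get_contact_force())
E
```

```text
[ 437.46506258 -128.97834107   37.88785525] 8.49259539115337
False [ 635.13053898 -118.66388758   37.89398536] [-1.77676147  0.42943788  4.37113777]
True [ 649.37695197 -117.93025563   37.9289163 ] 212.1996836222079 -0.05766695627894945
[ 648.8655296  -117.77641156   37.26041689]
72.7083 [-0.23090114  0.60541246 -0.42977857]
```

View pics/t8.png

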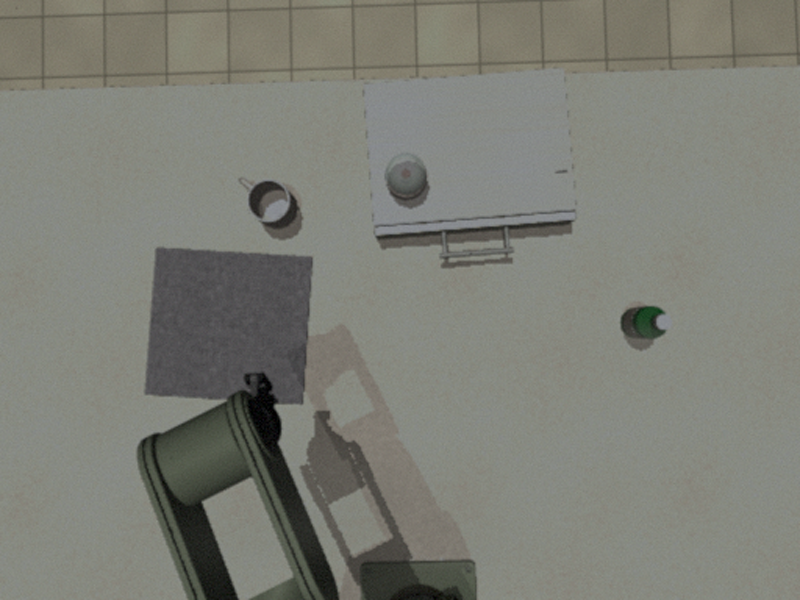

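The drawer looks shut, with the mug, soap and globe untouched. I'll confirm with a gentle push on the bar, then hand in.

```bash
python3 - <<'E'
from h import *
y=UY+np.pi/2; H=np.array([649.,-117.8]); bot.grip(0,40)
A=H-ux*45; bot.goto([*A,150],down(y)); bot.move_l([*A,42],max_speed=100,max_force=10)
for f in (3,15):
    r=bot.move_l([*(H+ux*5),42],max_speed=20,max_force=f); q=np.array(bot.get_tcp_pos()); print(f,r,(q[:2]-H)@ux,bot.get_contact_force())
bot.move_l([*A,42],max_speed=60); bot.move_l([*A,200]); bot.goto([400,200,300],down(y)); bot.sleep(1); print(bot.get_t())
c=camrig.read_camera("top")
for n,uv in [("hL",(444,256)),("hR",(511,250))]: print(n,p2w(c,s2p(*uv),60)[0])
E
```

```text
3 True -18.228659377654516 [-0.45501169 -0.62020663 -0.17902337]
15 True -18.31777747116517 [1.01584259 0.11089673 0.00681156]
82.0583
hL [643.88788635 -60.50477825  60.        ]
hR [ 651.30878984 -177.54555412   60.        ]
```

```bash
python3 -c "
from workcell import bot, camrig
print(bot.close_job())"
```

```text
the job is handed in; nothing more can be done
None
```

Job handed in: both turners and both spoons (all that were on the mat) lie flat in their own compartments, turner handles to the front; I pressed the release lever, pushed the drawer home against its stop, and left the mug, soap bottle and snow globe alone.

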